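# Set both stops of the towel-folding gauge in the laundry room

## Robot

A 6-joint arm with a two-finger parallel gripper is mounted at the origin on the work surface. World frame = base frame: x ahead of the robot, y to its left, z up, the work surface at z = 0. Lengths are in m, angles in rad, forces in N, time in s.
With the tool pointing down it reaches from about 0.3 to 0.775 m from the base axis. Payload 14.6 kg.
Tool frame: the origin (TCP) lies on the centre line of the jaws, within the pads' length; the fingertips stand 17 mm ahead of it and the grasp point (between the pads) lies 2 mm behind it; z points along the fingers, y is the direction in which the jaws open and shut (so a half turn about z gives the same grasp; the last joint's range is limited). The gripper opens to 85 mm and grips with 20 to 120 N. Pads are 22 mm wide; open, the fingers measure 114 mm over their backs; the gripper's body (76 mm by 85 mm) begins 54 mm behind the grasp point. The pads swing forward as they close: fully open they stand 13 mm farther back than shut.
Start: joints at [-1.312, 0.3, 1.521, -0, 1.321, -0.067], TCP at [0.176, -0.521, 0.248] pointing down, gripper open.
Joint ranges: [-3.03, 3.03], [-0.79, 2.21], [0.23, 2.52], [-1.04, 4.18], [0, 3.07], [-2.55, 2.55]. Speed limits (rad/s): [2.22, 2.22, 2.57, 3.14, 3.14, 3.14].

## Interface

Orientations are given as a unit quaternion [x, y, z, w].
In Python, from cell import arm, imaging, hand_in gives the robot as it stands.
- The arm moves only by the tool play_rows, never from a script. Its argument "steps" is a list of rows, each an object of numbers: "dx", "dy", "dz": the shift along the tool's x, y, z in m; "yaw": the turn about the tool's z in degrees. A call has 1 to 12 rows; each row is the pose to reach, as a shift and turn from the pose commanded when the call began, along the tool's axes at that moment; what a row does not reach only later rows make up. A row lasts 1/10 s, in which the tool goes at most 50 mm and 8.59 degrees, less where a joint would pass 70% of its speed; a pose out of reach is approached as far as the arm can. A call with a gripper value outside its range is refused whole. "fingers" is the opening, from 0 (shut) to 1 (fully open), set as the call begins (left out, the last holds). The fingers move at their own pace and stop on an object; the grip force is fixed at half the most. Time passes only in rows, so rows that repeat a pose let the fingers close. It gives the time, the measured TCP pose, the force and the opening at its end, in the units of the state.
- arm.state(): the state, without advancing time (a new reading comes with each control period).
- imaging.camera(name): name is "scene" or "side" or "wrist"; returns a dict with "image" (384x512x3 uint8, red, green, blue), "depth" (384x512 float32, m along the optical axis (not along the pixel's ray), 0 where there is no reading), "fx", "fy", "cx", "cy" (pixels), "R" (3x3) and "t" (3): a world point X has camera coordinates R X + t. Camera axes: x right, y down, z forward; pixel columns grow to the right and rows downward; lengths in m; the calibration is good to about 2 mm. The wrist camera is an equidistant fisheye: a pixel r from the principal point sees the ray r / f radians off the axis. A picture is of the moment at which its call begins.
- hand_in(): hands the job in, once; it reports no verdict.
The state is a dict: "time": time; "joint_pos": joint angles; "dq": joint speeds; "joint_efforts": joint torques, N m; "eef_pos": TCP position; "tool_rot": TCP orientation; "force": force on the tool from outside, world axes, zero at the start; "wrist_torque": the same for the moment, N m; "opening": finger opening in m.
Only numpy, scipy, OpenCV 4.12 (cv2) and the standard library are available. Lean on these libraries where they do the work, as an engineer would, in place of code of your own. Each camera call takes 0.05 s, during which the arm holds its last target.

## Task

Set the towel-folding gauge: push each of its two sliding stops along the rail towards the middle until its spring pin drops into the notch, and leave both seated there with the hand clear. Do not push a stop on past its notch, do not pull up the pin knobs, and leave the other things on the table where they are.

Things in the scene. Friction and masses are not known exactly. Their poses are not given: they have to be found in the camera images.
- gauge: Folding gauge fixed to the table: plywood board 220 x 480 x 12 mm, aluminium rail 450 mm long, 30 wide (top 30 mm above the table, end caps 34) along its robot-side edge, low strip (42) at the far edge. Origin on the table under the rail's middle; x across the board away from the robot, y along the rail (left), z up. Stop blocks reach 75 mm above the table, pin knobs 99 riding, 93 seated.
- left_stop (a joint): Left stop (at +y of the gauge): grey block 50 across x 44 along the rail x 44 mm high, base 31 mm above the table; a fence 5 mm thick, 45 high, runs 125 mm back from it. Value: m pushed inwards (to the other stop) from its outer end, 0 to 0.15; starts at 0 to 0.055. Notch at 0.100, play under 1 mm. Sliding takes 2 to 4 N; from 0.092 the notch draws it in (force dip); driving it on past the notch takes about 14 N.
- right_stop (a joint): Right stop (at -y of the gauge): grey block 50 across x 44 along the rail x 44 mm high, base 31 mm above the table; a fence 5 mm thick, 45 high, runs 125 mm back from it. Value: m pushed inwards (to the other stop) from its outer end, 0 to 0.15; starts at 0 to 0.055. Notch at 0.100, play under 1 mm. Sliding takes 2 to 4 N; from 0.092 the notch draws it in (force dip); driving it on past the notch takes about 14 N.
- left_pin (a joint): Upright spring pin in the left block; its black knob (22 mm wide, 14 high) above the block shows its height. Value: m sunk: about 0 riding on the plain rail, 0.006 when dropped into the notch, negative if pulled up (not allowed). Its spring drives it down; it needs no pressing.
- right_pin (a joint): Upright spring pin in the right block; its black knob (22 mm wide, 14 high) above the block shows its height. Value: m sunk: about 0 riding on the plain rail, 0.006 when dropped into the notch, negative if pulled up (not allowed). Its spring drives it down; it needs no pressing.
- left_push (a point): Centre of the outer end face of the left block (50 mm wide, 44 high, looking away from the other stop), 50 mm above the table: where a fingertip pushes. Beside it is free room down to the rail and end cap, 34 mm above the table.
- right_push (a point): Centre of the outer end face of the right block (50 mm wide, 44 high, looking away from the other stop), 50 mm above the table: where a fingertip pushes. Beside it is free room down to the rail and end cap, 34 mm above the table.
- left_notch (a point): Middle of the left stop's notch, at the rail's top, 30 mm above the table: a slot 19 mm long in the rail, dark inside. Seated, the block's middle is above this point and its outer face 22 mm outwards of it. Fixed to the gauge.
- right_notch (a point): Middle of the right stop's notch, at the rail's top, 30 mm above the table: a slot 19 mm long in the rail, dark inside. Seated, the block's middle is above this point and its outer face 22 mm outwards of it. Fixed to the gauge.
- detergent: Bystander: a blue detergent bottle standing beside the gauge, 68 mm in diameter, 190 mm high, origin under its middle. Leave alone.
- peg_box: Bystander: an open white plastic box 90 x 70 x 60 mm standing beside the gauge, origin under its middle. Leave alone.
- jar: Bystander: a glass jar 60 mm in diameter, 80 mm high, standing on the board between the two fences, origin under its middle. Leave alone.

How it is judged:
At the end, for the whole second after the job is handed in: Both stops stand still in their notches: each stop's travel within 3.5 mm of 0.100 m and its pin sunk by more than 4.5 mm (value of joint left_stop between 0.0965 and 0.1035 m and value of joint each of left_pin, right_pin above 0.0045 m and velocity of joint left_stop between -0.005 and 0.005 m/s and value of joint right_stop between 0.0965 and 0.1035 m and velocity of joint right_stop between -0.005 and 0.005 m/s); the robot touches nothing.
It fails at once if a stop was pushed on past its notch (more than 15 mm beyond it) (value of joint any of left_stop, right_stop above 0.115 m).
It fails at once if a pin knob was pulled up (by more than 3 mm) (value of joint any of left_pin, right_pin below -0.003 m).
It fails at once if a bystander was disturbed or carried off (moved by more than 20 mm) (distance of any of detergent, peg_box, jar from where it was at the start of the episode above 0.02 m).
It also fails if it takes over 51 s, if anything falls off the work surface, if the arm or the gripper's body presses on something with over 40 N, if the wrist force passes 120 N, or if a joint passes its speed limit or range.

## Working session

There is one attempt and no reset: what is moved stays moved. The work goes in short steps, Python scripts to look and compute and a tool call to move; the robot and the scene stay as the last step left them, time stands still between calls to the robot, and variables do not carry over. Pictures are saved under pics/ and viewed, and the job is handed in when it is done.

Besides the shell and the picture viewer there is one more tool, called after "Request:" as name(argument=value, ...) on one line, values as JSON. play_rows: Moves the arm, as the interface text tells. Its arguments: {"type":"object","properties":{"steps":{"type":"array","items":{"type":"object","properties":{"dx":{"type":"number"},"dy":{"type":"number"},"dz":{"type":"number"},"yaw":{"type":"number"}}}},"fingers":{"type":"number"}},"required":["steps"]}

```bash
mkdir -p pics; python3 - <<'E'
from cell import arm, imaging
import cv2,numpy as np,pickle
s=arm.state();print(s)
for n in ("scene","side"):
    c=imaging.camera(n);pickle.dump(c,open(f"{n}0.pkl","wb"))
    cv2.imwrite(f"pics/{n}0.png",c["image"][:,:,::-1])
    print(n,c["fx"],c["cx"],c["cy"],c["R"],c["t"], -np.array(c["R"]).T@np.array(c["t"]))
E
```

```text
{'time': 0.0, 'joint_pos': array([-1.31158742e+00,  3.00494877e-01,  1.52157404e+00, -2.42787065e-05,
        1.32070455e+00, -6.65834874e-02]), 'dq': array([-1.73528796e-03, -7.41754821e-04, -8.68494202e-05, -7.69346973e-04,
       -7.53437322e-04,  6.03455409e-04]), 'joint_efforts': array([ 2.60836598e-03, -5.43496835e+01, -3.61791444e+01,  2.44726078e-05,
        4.03060360e-03,  2.00238802e-06]), 'eef_pos': array([ 0.17597913, -0.52086323,  0.24771124]), 'tool_rot': array([ 9.86761066e-01,  1.62179682e-01, -6.84814663e-05, -5.86542198e-04]), 'force': array([-0.32278769, -0.1500972 , -0.06647144]), 'wrist_torque': array([0.03643509, 0.03678182, 0.01115118]), 'opening': 0.08549875146930883}
scene 375.01677761730997 253.80917853014216 193.07861305107576 [[-0.69099321  0.72282105 -0.0076226 ]
 [ 0.54937662  0.5182742  -0.65542138]
 [-0.46980178 -0.45707941 -0.75522494]] [ 0.40122672 -0.25428429  1.4605607 ] [1.1031168  0.50936608 0.93944689]
side 488.7679314969076 256.28253066331536 192.46928704076413 [[ 0.97003344 -0.24270607  0.01135285]
 [-0.10915717 -0.47706473 -0.87206305]
 [ 0.21707104  0.84469107 -0.48926185]] [-0.57213526  0.11234348  1.61738118] [ 0.21616681 -1.45145303  0.89578887]
```

View pics/scene0.png

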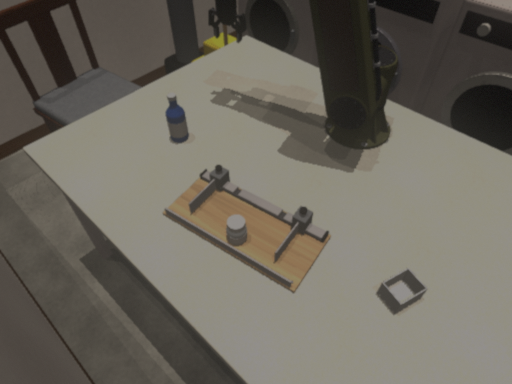

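View pics/side0.png

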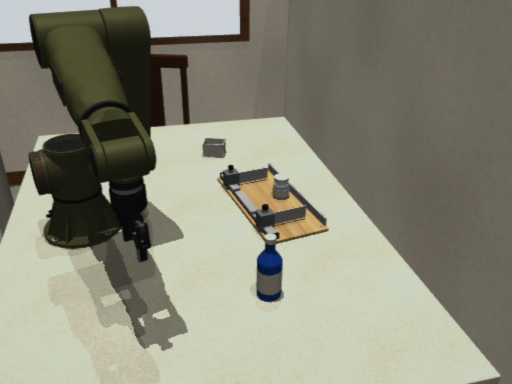

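The scene image shows the gauge around (245,225), the right stop at (218,178), the left stop at (302,218), the jar at (236,230), the bottle at (177,120) and the box at (402,290). Next I'll measure positions from the depth.

```bash
cat > h.py <<'E'
import numpy as np,cv2,pickle
def cloud(c):
    v,u=np.mgrid[0:384,0:512]; z=c["depth"]; 
    P=np.stack([(u-c["cx"])/c["fx"]*z,(v-c["cy"])/c["fy"]*z,z],-1)
    W=(P-np.array(c["t"]))@np.array(c["R"]); W[z==0]=np.nan
    return W
E
python3 - <<'E'
from h import *
for n in("scene","side"):
    c=pickle.load(open(f"{n}0.pkl","rb"));W=cloud(c)
    if n=="scene":
        for u,v in[(218,168),(303,210),(236,218),(177,98),(402,290),(204,176),(324,236),(168,212),(295,278),(260,199),(216,177),(300,218)]:
            print(n,u,v,np.round(W[v,u],4))
    else:
        for u,v in[(231,167),(265,207),(281,177),(270,237),(277,235),(222,173)]: print(n,u,v,np.round(W[v,u],4))
    c0=c["image"]
    if n=="scene": b=c0[150:300,150:340]
    else: b=c0[150:250,200:340]
    cv2.imwrite(f"pics/{n}z.png",cv2.resize(b[:,:,::-1],None,fx=4,fy=4,interpolation=cv2.INTER_CUBIC))
E
```

```text
scene 218 168 [ 0.5818 -0.1542  0.0985]
scene 303 210 [0.5305 0.1471 0.0993]
scene 236 218 [0.6782 0.0245 0.0923]
scene 177 98 [ 0.3535 -0.6714 -0.0024]
scene 402 290 [0.4951 0.4714 0.0008]
scene 204 176 [ 0.5977 -0.2139  0.031 ]
scene 324 236 [0.5186 0.2233 0.0329]
scene 168 212 [ 0.7764 -0.1767  0.0345]
scene 295 278 [0.6688 0.241  0.0069]
scene 260 199 [ 0.5405 -0.0109  0.0278]
scene 216 177 [ 0.5974 -0.1497  0.0725]
scene 300 218 [0.5431 0.149  0.0756]
side 231 167 [0.5262 0.1329 0.0976]
side 265 207 [ 0.5749 -0.169   0.0964]
side 281 177 [0.6835 0.0177 0.0965]
side 270 237 [ 0.5074 -0.4643  0.1895]
side 277 235 [ 0.5995 -0.2292  0.0254]
side 222 173 [0.5075 0.2216 0.0308]
```

View pics/scenez.png

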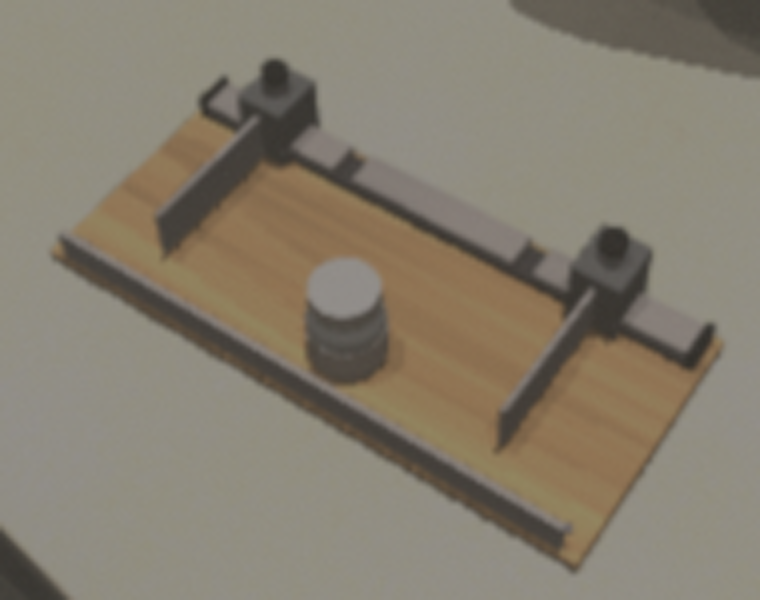

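View pics/sidez.png

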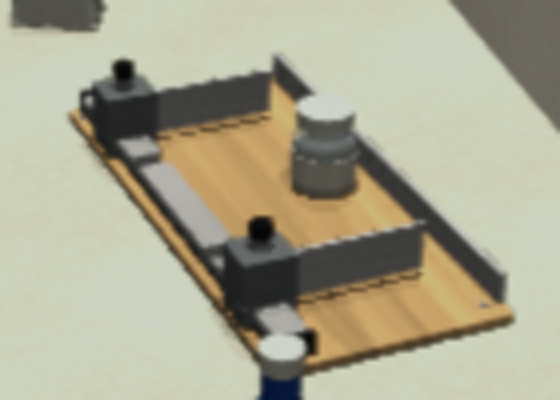

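```bash
cat > fit.py <<'E'
from h import *
from scipy.optimize import least_squares
sc=pickle.load(open("scene0.pkl","rb"));sd=pickle.load(open("side0.pkl","rb"))
def pr(c,X):
    p=np.array(c["R"])@X+np.array(c["t"]); return np.array([c["fx"]*p[0]/p[2]+c["cx"],c["fy"]*p[1]/p[2]+c["cy"]])
S=lambda x,y:((x+.5)/4-.5+150,(y+.5)/4-.5+150)
D=lambda x,y:((x+.5)/4-.5+200,(y+.5)/4-.5+150)
# model pts: fn of (b,ql,qr,yn) ; ql,qr block-centre |y|
M=lambda b,l,r,n:[
(sc,S(722,343),(b,.24,.012)),(sc,S(577,565),(b+.22,.24,.012)),(sc,S(53,249),(b+.22,-.24,.012)),
(sd,D(70,115),(b,.24,.012)),(sd,D(513,316),(b+.22,-.24,.012)),
(sc,S(274,68),(0,-r,.099)),(sc,S(612,238),(0,l,.099)),
(sd,D(124,67),(0,l,.099)),(sd,D(261,223),(0,-r,.099)),
(sc,S(650,258),(-.025,l+.022,.075)),(sc,S(612,288),(.025,l+.022,.075)),(sc,S(572,262),(.025,l-.022,.075)),
(sc,S(316,80),(-.025,-r+.022,.075)),(sc,S(241,98),(.025,-r-.022,.075)),(sc,S(281,122),(.025,-r+.022,.075)),
(sc,S(348,160),(0,-n,.03)),(sc,S(528,255),(0,n,.03)),
(sc,S(715,328),(-.015,.225,.034)),(sd,D(300,282),(.025,-r-.022,.075-.044)) if 0 else (sc,S(692,357),(.015,.225,.034))]
def T(p,q):
    x,y,a=p; c,s=np.cos(a),np.sin(a); return np.array([x+c*q[0]-s*q[1],y+s*q[0]+c*q[1],q[2]])
def res(v): return np.array([pr(c,T(v[:3],q))-np.array(o) for c,o,q in M(*v[3:])]).ravel()
if __name__=="__main__":
    r=least_squares(res,[.55,0,.17,-.02,.15,.15,.08],loss="soft_l1")
    v=r.x;print(np.round(v,4),np.degrees(v[2]));print(np.round(res(v).reshape(-1,2),1).tolist())
    p=v[:3]
    for nm,q in dict(lpush=(0,v[4]+.022,.05),rpush=(0,-v[5]-.022,.05),lnotchface=(0,v[6]+.022,.05),rnotchface=(0,-v[6]-.022,.05)).items(): print(nm,np.round(T(p,q),4))
    for c in("scene","side"):
        W=cloud(dict(scene=sc,side=sd)[c]).reshape(-1,3);d=W-np.array([p[0],p[1],0])
        g=np.c_[d[:,0]*np.cos(p[2])+d[:,1]*np.sin(p[2]),-d[:,0]*np.sin(p[2])+d[:,1]*np.cos(p[2]),W[:,2]]
        for s in(1,-1):
            y0=(v[4] if s>0 else -v[5])
            for z0,z1 in((.088,.105),(.068,.080)):
                m=(abs(g[:,0])<.04)&(abs(g[:,1]-y0)<.04)&(g[:,2]>z0)&(g[:,2]<z1)
                print(c,s,z0,m.sum(),np.round(np.nanpercentile(g[m],[5,50,95],axis=0),4).tolist())
        m=(abs(g[:,0])<.3)&(abs(g[:,1])<.6)&(g[:,2]>.1)&(g[:,2]<.2)
        print("high",m.sum(),np.round(np.median(W[m],axis=0),3) if m.any() else 0)
E
python3 fit.py
```

```text
[ 0.5515 -0.0026  0.1598 -0.0269  0.1469  0.1571  0.0852] 9.156233366539185
[[1.2, -0.5], [-0.2, 0.5], [-0.9, -0.3], [-0.7, -1.5], [0.2, -0.7], [0.4, -0.1], [-0.4, -0.4], [0.4, -0.9], [-0.3, -0.9], [0.2, -2.5], [1.2, 1.4], [-2.1, 1.0], [0.6, 0.3], [-1.1, -0.5], [-0.2, -0.8], [1.1, 0.8], [1.0, 0.5], [-2.4, -0.7], [-1.4, -0.9]]
lpush [0.5246 0.1641 0.05  ]
rpush [ 0.58   -0.1794  0.05  ]
lnotchface [0.5344 0.1032 0.05  ]
rnotchface [ 0.5685 -0.1084  0.05  ]
scene 1 0.088 45 [[-0.0071, 0.1404, 0.0898], [0.0021, 0.1493, 0.0974], [0.0089, 0.1581, 0.0998]]
scene 1 0.068 173 [[-0.0204, 0.1295, 0.0703], [0.0076, 0.1551, 0.0738], [0.024, 0.1702, 0.0768]]
scene -1 0.088 33 [[-0.0058, -0.1647, 0.0893], [0.0032, -0.1575, 0.0969], [0.01, -0.1502, 0.0995]]
scene -1 0.068 131 [[-0.0193, -0.1779, 0.0697], [0.0089, -0.1522, 0.0736], [0.0254, -0.1376, 0.0769]]
high 370 [ 0.519 -0.449  0.132]
side 1 0.088 25 [[-0.0118, 0.1375, 0.0892], [-0.0034, 0.1428, 0.0969], [0.0063, 0.1527, 0.101]]
side 1 0.068 83 [[-0.0258, 0.1258, 0.0699], [-0.0062, 0.1405, 0.0744], [0.0187, 0.1657, 0.0787]]
side -1 0.088 37 [[-0.0099, -0.1709, 0.0885], [-0.0016, -0.1642, 0.0959], [0.0087, -0.1534, 0.1012]]
side -1 0.068 127 [[-0.0242, -0.183, 0.069], [-0.0041, -0.1675, 0.074], [0.0218, -0.1426, 0.078]]
high 673 [ 0.505 -0.475  0.132]
```

```bash
cat > go.py <<'E'
import sys;from fit import *
from cell import arm
from scipy.spatial.transform import Rotation as Ro
V=[.5515,-.0026,.1598]
def rep(gx,gy,z):
    s=arm.state();R=Ro.from_quat(s["tool_rot"]).as_matrix()
    W=T(V,(gx,gy,z));d=R.T@(W-s["eef_pos"])
    yaw=np.degrees(np.arctan2(R[1,0],R[0,0]))-np.degrees(V[2])
    b=s["eef_pos"]-np.array([V[0],V[1],0]);c,k=np.cos(V[2]),np.sin(V[2])
    f=s["force"]
    print("t",round(s["time"],2),"gauge pos",np.round([c*b[0]+k*b[1],-k*b[0]+c*b[1],b[2]],4),"Fg",np.round([c*f[0]+k*f[1],-k*f[0]+c*f[1],f[2]],2),"open",round(s["opening"],4))
    print("target",np.round(W,3),"tool d",np.round(d,4),"yaw+",round(yaw,2))
rep(*map(float,sys.argv[1:4]))
E
python3 go.py 0 -.235 .2
```

```text
t 0.1 gauge pos [-0.4532 -0.4519  0.2478] Fg [ 0.6   0.62 -0.04] open 0.0853
target [ 0.589 -0.235  0.2  ] tool d [ 0.4828 -0.139   0.0479] yaw+ 9.51
```

Request:
play_rows(steps=[{"dx": 0.043, "dy": -0.012, "dz": 0, "yaw": 1}, {"dx": 0.086, "dy": -0.025, "dz": 0, "yaw": 2}, {"dx": 0.129, "dy": -0.037, "dz": 0, "yaw": 3}, {"dx": 0.172, "dy": -0.05, "dz": 0, "yaw": 4}, {"dx": 0.215, "dy": -0.062, "dz": 0, "yaw": 5}, {"dx": 0.258, "dy": -0.074, "dz": 0.01, "yaw": 6}, {"dx": 0.301, "dy": -0.087, "dz": 0.02, "yaw": 7}, {"dx": 0.344, "dy": -0.099, "dz": 0.03, "yaw": 8}, {"dx": 0.387, "dy": -0.111, "dz": 0.035, "yaw": 9}, {"dx": 0.43, "dy": -0.124, "dz": 0.04, "yaw": 9.5}, {"dx": 0.483, "dy": -0.139, "dz": 0.048, "yaw": 9.5}, {"dx": 0.483, "dy": -0.139, "dz": 0.048, "yaw": 9.5}], fingers=0)

```text
time: 1.3
eef_pos: [0.5918, -0.2311, 0.1983]
tool_rot: [0.997, 0.082, -0.001, -0.001]
force: [0.2, 0.1, -0.3]
opening: -0.0004
```

```bash
python3 go.py 0 -.235 .07; python3 - <<'E'
from cell import imaging
import cv2
c=imaging.camera("wrist");cv2.imwrite("pics/w1.png",c["image"][:,:,::-1])
E
```

```text
t 1.3 gauge pos [ 0.0034 -0.232   0.1983] Fg [ 0.22  0.03 -0.27] open -0.0004
target [ 0.589 -0.235  0.07 ] tool d [-0.0032  0.0032  0.1283] yaw+ 0.24
```

View pics/w1.png

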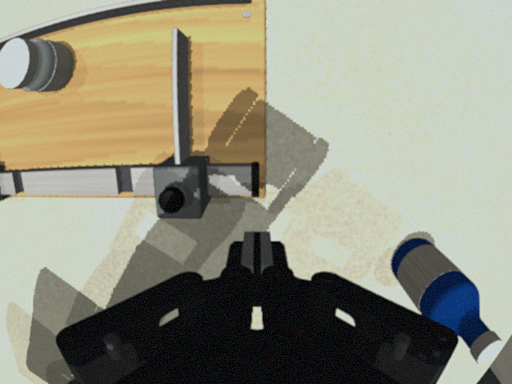

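The wrist view shows the rail level in the image, which means the tool is square to the gauge. The right block is at (180,190) and the fingers at (257,240), outward of it. I'll descend there.

Request:
play_rows(steps=[{"dx": -0.003, "dy": 0.003, "dz": 0.04}, {"dx": -0.003, "dy": 0.003, "dz": 0.08}, {"dx": -0.003, "dy": 0.003, "dz": 0.11}, {"dx": -0.003, "dy": 0.003, "dz": 0.12}, {"dx": -0.003, "dy": 0.003, "dz": 0.128}, {"dx": -0.003, "dy": 0.003, "dz": 0.128}])

```text
invalid input at $.steps[0]: expected keys dx, dy, dz, yaw
```

```bash
python3 go.py 0 -.123 .07; python3 - <<'E'
from cell import imaging
import cv2,numpy as np
c=imaging.camera("side")["image"][150:250,200:340];d=imaging.camera("scene")["image"][100:240,150:340]
f=lambda b:cv2.resize(b[:,:,::-1],None,fx=3.5,fy=3.5,interpolation=cv2.INTER_CUBIC)
cv2.imwrite("pics/s2.png",f(c));cv2.imwrite("pics/c2.png",f(d))
E
```

```text
t 1.35 gauge pos [ 0.0022 -0.233   0.1987] Fg [ 0.19  0.68 -0.02] open 0.0002
target [ 0.571 -0.124  0.07 ] tool d [-0.0016 -0.1099  0.1288] yaw+ 0.21
```

View pics/s2.png

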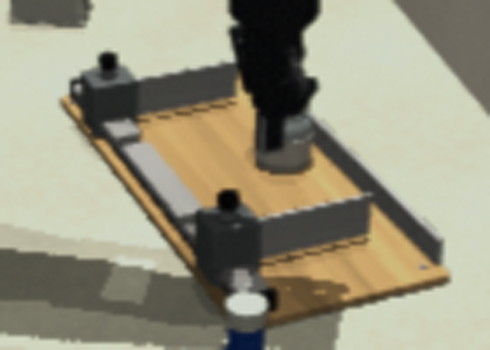

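View pics/c2.png

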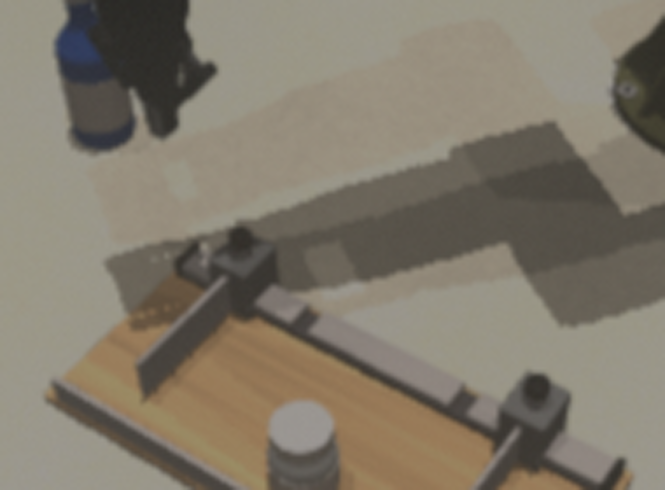

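The call was refused because every row needs a yaw value. The hand is still high up, and both images show a clear descent.

Request:
play_rows(steps=[{"dx": -0.003, "dy": 0.003, "dz": 0.04, "yaw": 0}, {"dx": -0.003, "dy": 0.003, "dz": 0.08, "yaw": 0}, {"dx": -0.003, "dy": 0.003, "dz": 0.11, "yaw": 0}, {"dx": -0.003, "dy": 0.003, "dz": 0.12, "yaw": 0}, {"dx": -0.003, "dy": 0.003, "dz": 0.128, "yaw": 0}, {"dx": -0.003, "dy": 0.003, "dz": 0.128, "yaw": 0}])

```text
time: 2.05
eef_pos: [0.5866, -0.2389, 0.0729]
tool_rot: [0.997, 0.08, 0.0, 0.0]
force: [0.2, -0.4, 0.7]
opening: 0.0003
```

```bash
python3 go.py 0 -.123 .07; python3 - <<'E'
from cell import imaging
import cv2,numpy as np
d=imaging.camera("scene")["image"][100:240,150:340]
f=lambda b:cv2.resize(b[:,:,::-1],None,fx=3.5,fy=3.5,interpolation=cv2.INTER_CUBIC)
cv2.imwrite("pics/c3.png",f(d))
E
```

```text
t 2.05 gauge pos [-0.003  -0.2388  0.0729] Fg [ 0.11 -0.45  0.69] open 0.0003
target [ 0.571 -0.124  0.07 ] tool d [ 0.0029 -0.1158  0.0029] yaw+ -0.03
```

View pics/c3.png

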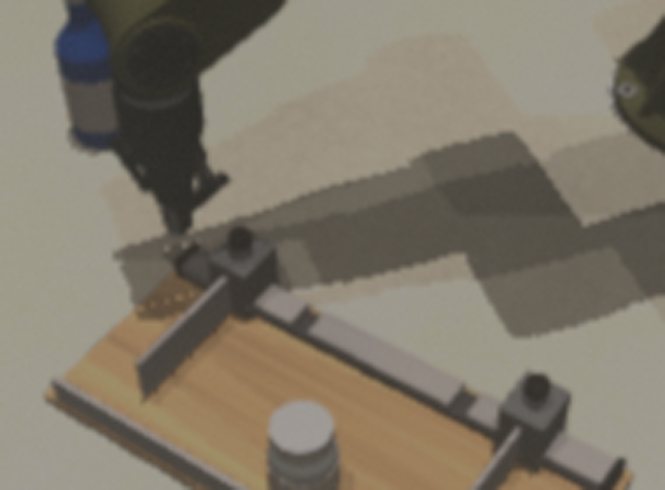

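Request:
play_rows(steps=[{"dx": 0.002, "dy": -0.01, "dz": 0.007, "yaw": 0}, {"dx": 0.002, "dy": -0.018, "dz": 0.007, "yaw": 0}, {"dx": 0.002, "dy": -0.025, "dz": 0.007, "yaw": 0}, {"dx": 0.002, "dy": -0.03, "dz": 0.007, "yaw": 0}, {"dx": 0.002, "dy": -0.035, "dz": 0.007, "yaw": 0}, {"dx": 0.002, "dy": -0.04, "dz": 0.007, "yaw": 0}])

```text
time: 2.7
eef_pos: [0.5824, -0.1984, 0.0656]
tool_rot: [0.997, 0.08, 0.0, 0.0]
force: [0.2, -5.7, 0.5]
opening: 0.0005
```

```bash
python3 go.py 0 -.123 .065
```

```text
t 2.7 gauge pos [-0.0006 -0.1982  0.0656] Fg [-0.71 -5.68  0.53] open 0.0005
target [ 0.571 -0.124  0.065] tool d [ 0.0007 -0.0752  0.0006] yaw+ 0.01
```

Request:
play_rows(steps=[{"dx": 0, "dy": -0.006, "dz": 0, "yaw": 0}, {"dx": 0, "dy": -0.012, "dz": 0, "yaw": 0}, {"dx": 0, "dy": -0.018, "dz": 0, "yaw": 0}, {"dx": 0, "dy": -0.024, "dz": 0, "yaw": 0}, {"dx": 0, "dy": -0.03, "dz": 0, "yaw": 0}, {"dx": 0, "dy": -0.036, "dz": 0, "yaw": 0}, {"dx": 0, "dy": -0.042, "dz": 0, "yaw": 0}, {"dx": 0, "dy": -0.048, "dz": 0, "yaw": 0}, {"dx": 0, "dy": -0.052, "dz": 0, "yaw": 0}, {"dx": 0, "dy": -0.052, "dz": 0, "yaw": 0}])

```text
time: 3.7
eef_pos: [0.5739, -0.1468, 0.0655]
tool_rot: [0.997, 0.08, 0.0, 0.0]
force: [0.1, 0.1, -0.6]
opening: -0.0001
```

```bash
cat > snap.py <<'E'
import sys
from cell import imaging
import cv2,numpy as np
n=sys.argv[1]
f=lambda b,k:cv2.resize(b[:,:,::-1],None,fx=k,fy=k,interpolation=cv2.INTER_CUBIC)
a=f(imaging.camera("scene")["image"][140:250,190:340],5)
b=f(imaging.camera("side")["image"][150:250,210:310],5)
a=a[:500];p=np.hstack([a,b[:500]]);p=cv2.resize(p,(800,int(p.shape[0]*800/p.shape[1])));cv2.imwrite(f"pics/{n}.png",p)
E
python3 go.py 0 -.123 .065; python3 snap.py d1
```

```text
t 3.7 gauge pos [-0.0008 -0.1459  0.0655] Fg [ 0.14  0.04 -0.6 ] open -0.0001
target [ 0.571 -0.124  0.065] tool d [ 0.0008 -0.0229  0.0004] yaw+ 0.02
```

View pics/d1.png

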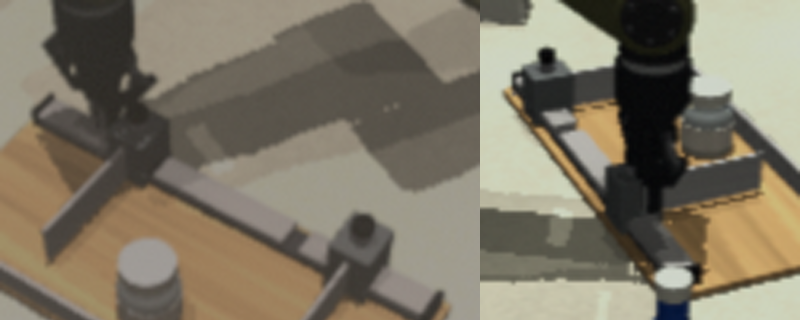

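Request:
play_rows(steps=[{"dx": 0, "dy": -0.003, "dz": 0, "yaw": 0}, {"dx": 0, "dy": -0.006, "dz": 0, "yaw": 0}, {"dx": 0, "dy": -0.009, "dz": 0, "yaw": 0}, {"dx": 0, "dy": -0.011, "dz": 0, "yaw": 0}])

```text
time: 4.2
eef_pos: [0.5721, -0.1357, 0.0652]
tool_rot: [0.997, 0.08, -0.0, -0.0]
force: [-0.7, -0.0, 1.3]
opening: -0.0001
```

Request:
play_rows(steps=[{"dx": 0, "dy": -0.001, "dz": 0, "yaw": 0}, {"dx": 0, "dy": -0.002, "dz": 0, "yaw": 0}])

```text
time: 4.4
eef_pos: [0.5719, -0.134, 0.0653]
tool_rot: [0.997, 0.08, -0.0, -0.0]
force: [-0.1, 0.1, -0.5]
opening: 0.0
```

Request:
play_rows(steps=[{"dx": 0, "dy": -0.001, "dz": 0, "yaw": 0}, {"dx": 0, "dy": -0.002, "dz": 0, "yaw": 0}])

```text
time: 4.6
eef_pos: [0.5715, -0.1322, 0.0652]
tool_rot: [0.997, 0.08, -0.0, -0.0]
force: [-0.1, 0.4, -0.5]
opening: 0.0
```

```bash
python3 go.py 0 -.123 .065; python3 snap.py d2
```

```text
t 4.6 gauge pos [-0.0008 -0.1311  0.0652] Fg [-0.03  0.38 -0.47] open 0.0
target [ 0.571 -0.124  0.065] tool d [ 0.0008 -0.0081  0.0002] yaw+ 0.01
```

View pics/d2.png

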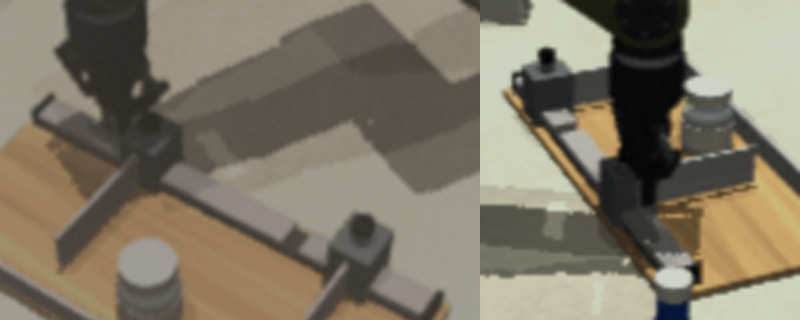

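```bash
cat > knob.py <<'E'
import sys
from h import *
from fit import T,pr
from cell import imaging
V=[.5515,-.0026,.1598];s=float(sys.argv[1])
for n in sys.argv[2:]:
    c=imaging.camera(n);W=cloud(c).reshape(-1,3);d=W-np.array([V[0],V[1],0]);C,S=np.cos(V[2]),np.sin(V[2])
    g=np.c_[d[:,0]*C+d[:,1]*S,-d[:,0]*S+d[:,1]*C,W[:,2]]
    m=(abs(g[:,0])<.04)&(abs(g[:,1]-s*.1)<.09)&(g[:,2]>.066)&(g[:,2]<.079);print(n,"block",m.sum(),np.round(np.nanpercentile(g[m],[5,50,95],axis=0),4).tolist())
    y0=np.nanmedian(g[m][:,1])
    m=(abs(g[:,0])<.014)&(abs(g[:,1]-y0)<.02)&(g[:,2]>.083)&(g[:,2]<.107);print("knob",m.sum(),np.round(np.nanpercentile(g[m],[5,50,95],axis=0),4).tolist() if m.any() else 0)
    u,v=np.round(pr(c,T(V,(0,s*.09,.07)))).astype(int);k=20
    cv2.imwrite(f"pics/k_{n}.png",cv2.resize(c["image"][v-k:v+k,u-k:u+k,::-1],None,fx=10,fy=10,interpolation=cv2.INTER_CUBIC))
E
python3 knob.py -1 scene side; cd pics; python3 -c "
import cv2,numpy as np
cv2.imwrite('kk1.png',np.hstack([cv2.imread('k_scene.png'),cv2.imread('k_side.png')]))"
```

```text
scene block 168 [[-0.0195, -0.1292, 0.0671], [0.0095, -0.0828, 0.0727], [0.0254, -0.0658, 0.077]]
knob 46 [[-0.0067, -0.0971, 0.0842], [0.0049, -0.0862, 0.0908], [0.0123, -0.0776, 0.1049]]
side block 91 [[-0.0243, -0.144, 0.0665], [-0.0111, -0.1036, 0.0728], [0.003, -0.0696, 0.0773]]
knob 18 [[-0.0132, -0.1224, 0.0851], [-0.0104, -0.105, 0.0972], [-0.0078, -0.0876, 0.1038]]
```

View pics/kk1.png

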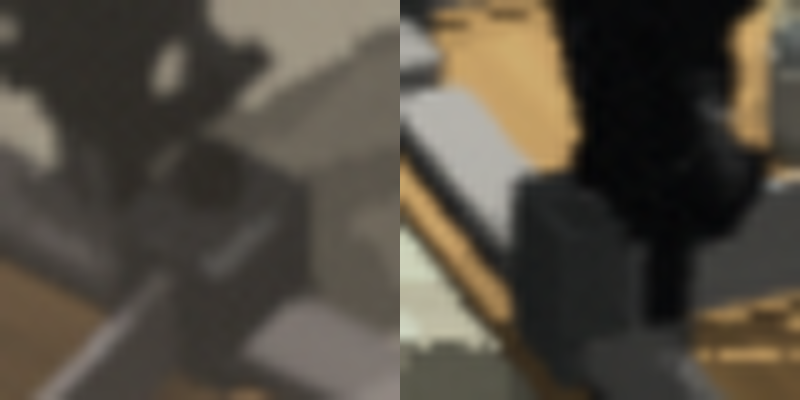

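The knob is about 71 mm inward of its start and about 6 mm lower, and there is no contact force, so it looks seated. I'll back off and look with the view unblocked.

Request:
play_rows(steps=[{"dx": 0, "dy": 0.02, "dz": 0, "yaw": 0}, {"dx": 0, "dy": 0.05, "dz": 0, "yaw": 0}, {"dx": 0, "dy": 0.06, "dz": -0.03, "yaw": 0}, {"dx": 0, "dy": 0.06, "dz": -0.07, "yaw": 0}, {"dx": -0.03, "dy": 0.06, "dz": -0.12, "yaw": 0}, {"dx": -0.07, "dy": 0.05, "dz": -0.13, "yaw": 0}, {"dx": -0.11, "dy": 0.04, "dz": -0.13, "yaw": 0}, {"dx": -0.13, "dy": 0.03, "dz": -0.13, "yaw": 0}, {"dx": -0.13, "dy": 0.03, "dz": -0.13, "yaw": 0}])

```text
time: 5.7
eef_pos: [0.4462, -0.1822, 0.1958]
tool_rot: [0.997, 0.08, 0.0, 0.0]
force: [0.7, -0.3, -0.2]
opening: -0.0003
```

```bash
python3 go.py 0 .225 .195;python3 knob.py -1 scene side; cd pics; python3 -c "
import cv2,numpy as np
cv2.imwrite('kk2.png',np.hstack([cv2.imread('k_scene.png'),cv2.imread('k_side.png')]))"
```

```text
t 5.7 gauge pos [-0.1326 -0.1606  0.1958] Fg [ 0.63 -0.39 -0.23] open -0.0003
target [0.516 0.22  0.195] tool d [ 0.1323 -0.3857  0.0008] yaw+ -0.03
scene block 143 [[-0.0196, -0.1051, 0.0684], [0.0101, -0.0798, 0.0731], [0.0255, -0.0655, 0.0761]]
knob 36 [[-0.0076, -0.0958, 0.0845], [0.0041, -0.0856, 0.0919], [0.0102, -0.0775, 0.0938]]
side block 116 [[-0.0241, -0.111, 0.0668], [-0.0055, -0.0973, 0.073], [0.023, -0.0699, 0.0769]]
knob 29 [[-0.01, -0.097, 0.0847], [-0.0015, -0.0918, 0.0904], [0.0085, -0.0792, 0.0946]]
```

View pics/kk2.png

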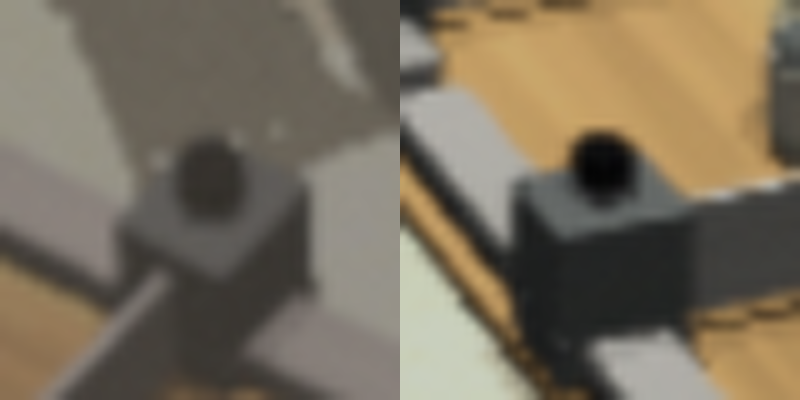

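The right knob now sits low on its block in both views ((210,175) and (603,165)), with its top at about 93.8 mm, so the right stop is seated. Now the left one.

Request:
play_rows(steps=[{"dx": 0, "dy": -0.04, "dz": 0, "yaw": 0}, {"dx": 0, "dy": -0.08, "dz": 0, "yaw": 0}, {"dx": 0, "dy": -0.12, "dz": 0, "yaw": 0}, {"dx": 0, "dy": -0.16, "dz": 0, "yaw": 0}, {"dx": 0, "dy": -0.2, "dz": 0, "yaw": 0}, {"dx": 0, "dy": -0.24, "dz": 0, "yaw": 0}, {"dx": 0.02, "dy": -0.28, "dz": 0, "yaw": 0}, {"dx": 0.05, "dy": -0.31, "dz": 0, "yaw": 0}, {"dx": 0.08, "dy": -0.345, "dz": 0, "yaw": 0}, {"dx": 0.11, "dy": -0.38, "dz": 0, "yaw": 0}, {"dx": 0.132, "dy": -0.396, "dz": 0, "yaw": 0}, {"dx": 0.132, "dy": -0.396, "dz": 0, "yaw": 0}])

```text
time: 7.0
eef_pos: [0.517, 0.232, 0.1941]
tool_rot: [0.997, 0.081, -0.0, -0.0]
force: [-0.5, -1.2, 0.1]
opening: -0.0
```

```bash
python3 go.py 0 .235 .066;python3 snap.py e1
```

```text
t 7.0 gauge pos [0.0032 0.2371 0.1941] Fg [-0.67 -1.11  0.06] open -0.0
target [0.514 0.229 0.066] tool d [-0.0032  0.0021  0.1281] yaw+ 0.15
```

View pics/e1.png

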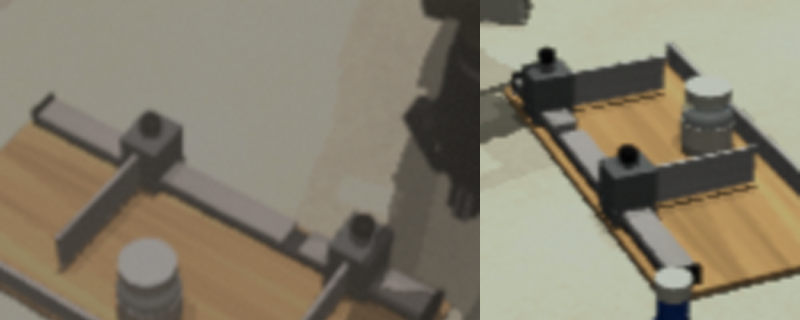

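The hand is outboard of the left block and the path down is clear, so I'll descend.

Request:
play_rows(steps=[{"dx": -0.001, "dy": 0, "dz": 0.04, "yaw": 0}, {"dx": -0.001, "dy": 0, "dz": 0.08, "yaw": 0}, {"dx": -0.001, "dy": 0, "dz": 0.11, "yaw": 0}, {"dx": -0.001, "dy": 0, "dz": 0.12, "yaw": 0}, {"dx": -0.001, "dy": 0, "dz": 0.128, "yaw": 0}, {"dx": -0.001, "dy": 0, "dz": 0.128, "yaw": 0}])

```text
time: 7.7
eef_pos: [0.5145, 0.2291, 0.0677]
tool_rot: [0.997, 0.08, 0.0, -0.0]
force: [0.4, 0.4, 0.5]
opening: -0.0001
```

```bash
python3 go.py 0 .19 .066
```

```text
t 7.7 gauge pos [0.0003 0.2346 0.0677] Fg [0.41 0.31 0.53] open -0.0001
target [0.521 0.185 0.066] tool d [-0.0003  0.0446  0.0017] yaw+ -0.01
```

Request:
play_rows(steps=[{"dx": 0, "dy": 0.015, "dz": 0.001, "yaw": 0}, {"dx": 0, "dy": 0.03, "dz": 0.001, "yaw": 0}, {"dx": 0, "dy": 0.04, "dz": 0.001, "yaw": 0}, {"dx": 0, "dy": 0.045, "dz": 0.001, "yaw": 0}, {"dx": 0, "dy": 0.05, "dz": 0.001, "yaw": 0}, {"dx": 0, "dy": 0.055, "dz": 0.001, "yaw": 0}, {"dx": 0, "dy": 0.06, "dz": 0.001, "yaw": 0}])

```text
time: 8.4
eef_pos: [0.524, 0.1702, 0.0668]
tool_rot: [0.997, 0.08, 0.0, -0.0]
force: [-0.2, 5.2, 2.5]
opening: 0.0001
```

Request:
play_rows(steps=[{"dx": 0, "dy": 0.005, "dz": 0, "yaw": 0}, {"dx": 0, "dy": 0.01, "dz": 0, "yaw": 0}, {"dx": 0, "dy": 0.015, "dz": 0, "yaw": 0}, {"dx": 0, "dy": 0.02, "dz": 0, "yaw": 0}, {"dx": 0, "dy": 0.024, "dz": 0, "yaw": 0}, {"dx": 0, "dy": 0.027, "dz": 0, "yaw": 0}, {"dx": 0, "dy": 0.029, "dz": 0, "yaw": 0}])

```text
time: 9.1
eef_pos: [0.5286, 0.1412, 0.0664]
tool_rot: [0.997, 0.08, 0.0, -0.0]
force: [-0.6, 3.2, 1.5]
opening: 0.0003
```

```bash
python3 go.py 0 .13 .066;python3 knob.py 1 scene side; cd pics; python3 -c "
import cv2,numpy as np
cv2.imwrite('kk3.png',np.hstack([cv2.imread('k_scene.png'),cv2.imread('k_side.png')]))"
```

```text
t 9.1 gauge pos [0.0002 0.1456 0.0664] Fg [-0.07  3.23  1.55] open 0.0003
target [0.531 0.126 0.066] tool d [-0.0002  0.0156  0.0004] yaw+ 0.01
scene block 161 [[-0.004, 0.0841, 0.0677], [0.0115, 0.1101, 0.0732], [0.024, 0.1555, 0.077]]
knob 41 [[-0.0067, 0.098, 0.0908], [0.0092, 0.1124, 0.0986], [0.0135, 0.1259, 0.1056]]
side block 108 [[-0.024, 0.0776, 0.0667], [-0.0049, 0.096, 0.0731], [0.0214, 0.1392, 0.0781]]
knob 38 [[-0.0108, 0.0875, 0.0884], [-0.0022, 0.0998, 0.0969], [0.0084, 0.1141, 0.1044]]
```

View pics/kk3.png

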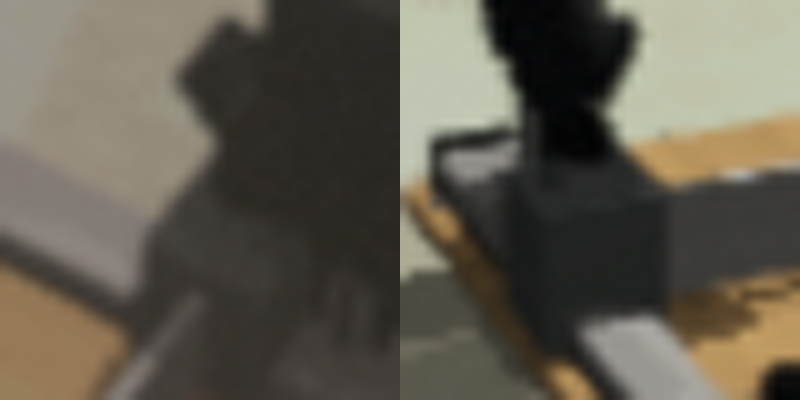

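The stop is still riding (knob about 97 mm, 3 N contact), with roughly 19 mm to go. I'll continue slowly.

Request:
play_rows(steps=[{"dx": 0, "dy": 0.002, "dz": 0, "yaw": 0}, {"dx": 0, "dy": 0.004, "dz": 0, "yaw": 0}, {"dx": 0, "dy": 0.006, "dz": 0, "yaw": 0}, {"dx": 0, "dy": 0.008, "dz": 0, "yaw": 0}, {"dx": 0, "dy": 0.01, "dz": 0, "yaw": 0}])

```text
time: 9.7
eef_pos: [0.53, 0.1312, 0.0662]
tool_rot: [0.997, 0.08, -0.0, 0.0]
force: [0.2, 1.1, -0.4]
opening: 0.0001
```

Request:
play_rows(steps=[{"dx": 0, "dy": 0.001, "dz": 0, "yaw": 0}, {"dx": 0, "dy": 0.002, "dz": 0, "yaw": 0}])

```text
time: 9.9
eef_pos: [0.5303, 0.1292, 0.0662]
tool_rot: [0.997, 0.08, -0.0, 0.0]
force: [0.1, -0.1, -0.9]
opening: -0.0
```

```bash
python3 go.py 0 .13 .066;python3 knob.py 1 side
```

```text
t 9.9 gauge pos [1.000e-04 1.335e-01 6.620e-02] Fg [ 0.07 -0.07 -0.88] open -0.0
target [0.531 0.126 0.066] tool d [-0.0001  0.0035  0.0002] yaw+ -0.0
side block 110 [[-0.0243, 0.0595, 0.0675], [-0.0061, 0.077, 0.0738], [0.0196, 0.1277, 0.078]]
knob 23 [[-0.0095, 0.0698, 0.085], [-0.0026, 0.0792, 0.0911], [0.007, 0.087, 0.0951]]
```

The force has dropped to zero and the knob is 6 mm lower, so the left stop dropped in. I'll back off and check.

Request:
play_rows(steps=[{"dx": 0, "dy": -0.02, "dz": 0, "yaw": 0}, {"dx": 0, "dy": -0.05, "dz": 0, "yaw": 0}, {"dx": 0, "dy": -0.06, "dz": -0.03, "yaw": 0}, {"dx": 0, "dy": -0.06, "dz": -0.07, "yaw": 0}, {"dx": -0.03, "dy": -0.06, "dz": -0.11, "yaw": 0}, {"dx": -0.07, "dy": -0.06, "dz": -0.13, "yaw": 0}, {"dx": -0.11, "dy": -0.06, "dz": -0.13, "yaw": 0}, {"dx": -0.14, "dy": -0.06, "dz": -0.13, "yaw": 0}, {"dx": -0.14, "dy": -0.06, "dz": -0.13, "yaw": 0}, {"dx": -0.14, "dy": -0.06, "dz": -0.13, "yaw": 0}])

```text
time: 10.95
eef_pos: [0.3827, 0.1665, 0.1968]
tool_rot: [0.997, 0.08, 0.001, -0.0]
force: [0.4, -1.0, -0.5]
opening: -0.0003
```

```bash
python3 go.py 0 .13 .066;python3 knob.py 1 scene side;python3 knob.py -1 scene side; python3 snap.py z
```

```text
t 10.95 gauge pos [-0.1397  0.1938  0.1968] Fg [ 0.25 -1.02 -0.46] open -0.0003
target [0.531 0.126 0.066] tool d [0.1396 0.0639 0.1309] yaw+ 0.02
scene block 170 [[-0.0223, 0.0645, 0.0677], [0.0084, 0.0905, 0.0731], [0.0244, 0.1051, 0.0766]]
knob 44 [[-0.0076, 0.0766, 0.0842], [0.0027, 0.0858, 0.0908], [0.0097, 0.0939, 0.0939]]
side block 91 [[-0.0246, 0.0594, 0.0665], [-0.0068, 0.072, 0.0734], [0.0203, 0.101, 0.0774]]
knob 24 [[-0.0099, 0.0724, 0.0845], [-0.0015, 0.0792, 0.0894], [0.0085, 0.0877, 0.0937]]
scene block 141 [[-0.0187, -0.1055, 0.068], [0.01, -0.0785, 0.0731], [0.0257, -0.0648, 0.0761]]
knob 38 [[-0.007, -0.0955, 0.0847], [0.0031, -0.0855, 0.0905], [0.0106, -0.078, 0.094]]
side block 114 [[-0.0247, -0.1103, 0.0673], [-0.0068, -0.0981, 0.0731], [0.0233, -0.0707, 0.0768]]
knob 28 [[-0.0093, -0.099, 0.0842], [-0.0002, -0.0912, 0.0909], [0.0079, -0.081, 0.0938]]
```

View pics/z.png

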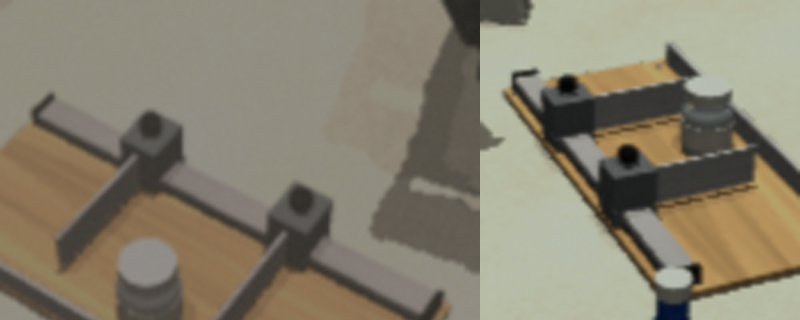

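Both blocks now stand symmetrically over their notches at y ≈ ±0.0855, matching the notch positions I measured (±0.085). Both knobs are low, at about 94 mm. The hand is clear, and the jar, bottle and box haven't visibly moved.

```bash
python3 -c "
from cell import hand_in
print(hand_in())"
```

```text
the job is handed in; nothing more can be done
None
```

I pushed both stops inwards with the closed fingertips until their pins dropped into the notches, backed the hand clear, and handed the job in at about 11 s of robot time.

- **Position:** the scene camera puts the knobs at y ≈ +0.0858 and −0.0855 m in the gauge frame. The notches were measured at ±0.085 m. The side camera reads about 6 mm further towards −y for both, the same offset it showed at the start.
- **Pins:** both knob tops dropped from about 99.5 mm to about 94 mm. They should be at 93 mm when seated. The contact force fell to about zero as each pin dropped in.
- **Hand:** it is about 140 mm from the rail on the robot side and about 0.2 m up, with only about 1 N or less of sensor noise, so nothing is being touched.
- **Bystanders:** the jar hasn't visibly moved in the last pictures. The bottle and box are only partly in view there, and I didn't re-measure any of the three; the arm never came near them.
- **Refused move:** one move call was refused for missing yaw values. The arm didn't move, and I sent it again.

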